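# Slide the coffee dripper to its next stop and cover the mug

### The arm

A 7-joint arm with a two-finger parallel gripper is mounted at the origin on a cart in front of the work surface, level with it; the furniture and walls round the work are solid. World frame = base frame: x ahead of the robot, y to its left, z up, the work surface at z = 0. Lengths are in m, angles in rad, forces in N, time in s.
With the tool pointing down it reaches from about 0.425 to 0.925 m from the base axis. Payload 6.8 kg.
Tool frame: the origin (TCP) lies at the very end of the fingers, on their centre line; the grasp point (between the pads) lies 19 mm behind it; z points along the fingers, y is the line along which they close (so a half turn about z gives the same grasp; the last joint's range is limited). The gripper opens to 85 mm and grips with 20 to 120 N. Pads are 22 mm wide; open, the fingers measure 114 mm over their backs; the gripper's body (76 mm by 85 mm) begins 54 mm behind the grasp point. The pads swing forward as they close: fully open they stand 13 mm farther back than shut.
Start: joints at [1.11, 0.477, 0.022, 1.555, -0.011, 1.109, -0.083], TCP at [0.233, -0.633, 0.231] pointing down, gripper open.
Joint ranges: [-2.96, 2.96], [-0.34, 2.1], [-1.41, 1.46], [0.24, 2.44], [-1.37, 4.51], [0.17, 1.92], [-2.96, 2.96]. Speed limits (rad/s): [2.39, 2.39, 3.14, 3.14, 3.14, 3.14, 3.14].

### API

Orientations are given as a unit quaternion [w, x, y, z].
In Python, from station import bot gives the robot as it stands.
- The arm moves only by the tool jog_arm, never from a script. Its argument "motion" is a list of rows, each a list of 7 numbers: the turn, a rotation vector about the tool's x, y, z in rad, then the shift along the tool's x, y, z in mm, then the finger opening in mm, from 0 to 85.4. A call has 1 to 10 rows; each row is the pose to reach, as a shift and turn from the pose commanded when the call began, along the tool's axes at that moment; what a row does not reach only later rows make up. A row lasts 1/8 s, in which the tool goes at most 62.5 mm and 10.7 degrees, less where a joint would pass 70% of its speed; a pose out of reach is approached as far as the arm can. A call with a gripper value outside its range is refused whole. The fingers move at their own pace and stop on an object; "grip_force" is the grip in N (left out, the last holds). Time passes only in rows, so rows that repeat a pose let the fingers close. It gives the time, the measured TCP pose, the force, the opening and the grip force at its end, in the units of the state.
- bot.get_obs(): the state, without advancing time (a new reading comes with each control period).
- bot.read_camera(name): name is "scene" or "side" or "wrist"; returns a dict with "pixels" (384x512x3 uint8, red, green, blue), "camera_matrix" (3x3 intrinsics, pixels), "T" (4x4, takes a point from camera to world coordinates); the wrist camera has in their place "tool_from_camera" (4x4, takes a point from camera to tool coordinates, whose origin is the TCP and whose axes are the flange's). Camera axes: x right, y down, z forward; pixel columns grow to the right and rows downward; lengths in m; the calibration is good to about 2 mm. A picture is of the moment at which its call begins: read the wrist's pose just before it. There is no depth.
- bot.hand_in(): hands the job in; it is judged then, once.
Trained networks look in a picture, given as the dict that the camera call returned (one of the last four; its "shot" number tells which), for a name from the list of things; names that differ only in an ending like _2 or _b are one class to them, and where a whole thing is asked for, a point or a joint stands for the part that bears it (a point fixed in the world has none). Each returns a list of dicts, best first, with "score" (0 to 1); they miss things now and then, are a little off and sometimes report something else, mostly with a low value. They report only what shows in the picture. A call takes as long as a camera call. They do not tell look-alikes from the thing itself.
- bot.spot_in(thing, picture): "xy" ([column, row] in pixels, amid what is visible of it).
- bot.tip_of(thing, picture): "xy" ([column, row] in pixels: a listed point, or the origin of a listed thing).
The state is a dict: "t": time; "q": joint angles; "joint_vel": joint speeds; "joint_torque": joint torques, N m; "eef_pos": TCP position; "tool_rot": TCP orientation; "contact_force": force on the tool from outside, world axes, zero at the start; "torque": the same for the moment, N m; "gripper_width": opening from 0.0 (shut) to 1.0 (fully open); "grasp_force": force on a finger pad.
Only numpy, scipy, OpenCV 4.12 (cv2) and the standard library are available. Lean on these libraries where they do the work, as an engineer would, in place of code of your own. Each camera call takes 0.05 s, during which the arm holds its last target. There are 200 camera calls.

### The job

The coffee has run through: press the red spring pin of the pour-over stand flush and slide the dripper carriage along its rail, off the mug and over the drip grid, until the pin snaps up by itself in the next hole and locks it there; do not force the mechanism. Then set the wooden cover on the mug so that it sits seated and level, leave the mug standing where it is and do not disturb the flat tin, the kitchen timer and the lemon.

Things in the scene. Friction and masses are not known exactly. Their poses are not given: they have to be found in the camera images.
- stand: Fixed pour-over stand: dark foot 64 mm wide, 400 mm long, with an aluminium inner rail; beside it an 8 mm thick plate with mug and round drip grid. Origin on the worktop straight below the red pin; y = the direction in which the carriage must slide, x across the rail to the mug, z up. Foot from y = -145 to +255 mm, plate x 30 to 190, y 25 to 275; end blocks 26 mm high.
- carriage (a joint): Travel of the steel sleeve (carriage) along stand +y, in m: about 0 now, about 0.100 with the pin in the next hole (1.2 mm play each way in a hole); end stops -0.004 and 0.118. 2 N of friction, about 10 N more at the start to cam the flush dome under the plate. Sleeve 48 mm wide, flat top 27 mm above the worktop, 3 mm thick; holes 18.5 mm long, 21 mm wide, now at stand y = 0 and -100 mm.
- pin (a joint): How far the red pin is pressed down, in m: 0 = fully out (9 mm above the sleeve's top), 0.009 = flush with the sleeve's top, 0.012 = under the sleeve. The spring takes 3 N to start and about 7.5 N at flush; pressed less than about 7 mm, the pin still locks the sleeve.
- pin_top (a point): Top of the red pin, a dome 16 mm in diameter that moves only up and down on the fixed rail; 36 mm above the worktop when out.
- thumb_rib (a point): Black thumb rib on the sleeve's top, 42 mm wide across the rail, 12 mm thick, 16 mm high; the point is the foot of its face towards the pin, 14 mm from the first hole's centre. A closed fingertip that presses the pin down beside it can push this face towards stand +y; the pin stays behind and dives under the sleeve.
- dripper (a point): Centre of the lower mouth of the blue dripper cone that the sleeve carries; cone 40 mm high, 40 mm wide below, 80 mm above, about 9 mm over the mug's rim at the start. It hangs on a 10 mm bar, 134 mm high, from a 10 mm post that stands on the sleeve at stand y = 118 mm (now), up to 139 mm high.
- mug: Purple mug, loose, 86 mm in diameter, 96 mm high, 118 mm over its handle, standing on the stand's plate under the dripper. Origin at the middle of its underside including the handle; z up, the handle points to its own -y.
- mug_rim (a point): Centre of the mug's open mouth, at the height of its rim (about 104 mm above the worktop).
- cover: Loose wooden cover, 90 g: disc 100 mm in diameter, 6 mm thick; under it a black plug 54 mm in diameter, 5 mm deep; on top a knob 24 mm in diameter, 30 mm high. Lies on the worktop, plug down. Origin at the centre of the plug's underside, 5 mm below the disc's underside; z up. Seated, the disc lies on the mug's rim.
- cover_knob (a point): Centre of the top of the cover's knob, 41 mm above the cover's origin.
- lemon: Bystander: lemon, 71 x 53 x 51 mm, origin at its underside.
- flat_tin: Bystander: flat green and white tin with a ring pull, 63 x 107 x 26 mm, origin at its underside's centre. It and the cover may lie in each other's places, left and right of the stand.
- kitchen_timer: Bystander: red and white round kitchen timer, 65 mm in diameter, 45 mm high, origin at its underside's centre.
Mind the look-alikes: they are no part of the job. Of the things that look like the cover, the smaller one is meant. There is more than one size of the mug; the one meant has the size given above.

How it is judged:
On the way, in this order (a step that is already met when the one before it is completed fails the run):
1. the pin is pressed under the sleeve and the carriage has left its first hole (value of joint pin above 0.008 m and value of joint carriage above 0.012 m).
2. the pin has snapped up in the next hole and locks the carriage there (value of joint pin below 0.002 m and value of joint carriage between 0.095 and 0.105 m), for 0.2 s.
At the end, for the whole second after the job is handed in: The pin is out again (within 2 mm) in the next hole, the carriage at 95 to 105 mm of travel; the cover lies on the mug within 15 mm of the rim's centre, its plug inside the mouth (cover origin 2 to 9 mm below the rim), level within 0.06 rad; the mug stands upright; both are at rest (all of step 2 and horizontal distance between cover and mug_rim below 0.015 m and z of cover in the frame of mug_rim between -0.009 and -0.002 m and angle between each of cover, mug's own z axis and vertical below 0.06 rad and linear speed of each of cover, mug below 0.02 m/s); the robot touches nothing.
It fails at once if the stand's mechanism is forced: more than 60 N between fingers and stand (contact force between the fingers and stand above 60 N).
It fails at once if the mug is pushed more than 30 mm or tipped (distance of mug from where it was at the start of the episode above 0.03 m or angle between mug's own z axis and vertical above 0.3 rad).
It fails at once if the flat tin, the kitchen timer or the lemon is moved more than 30 mm (distance of any of flat_tin, kitchen_timer, lemon from where it was at the start of the episode above 0.03 m).
It also fails if it takes over 58 s, if anything falls off the work surface, if the arm or the gripper's body presses on something with over 40 N, if the wrist force passes 120 N, or if a joint passes its speed limit or range.

## Working session

There is one attempt and no reset: what is moved stays moved. The work goes in short steps, Python scripts to look and compute and a tool call to move; the robot and the scene stay as the last step left them, time stands still between calls to the robot, and variables do not carry over. Pictures are saved under pics/ and viewed, at most 12 in all, crops included, and the job is handed in when it is done.

Besides the shell and the picture viewer there is one more tool, called after "Emit:" as name(argument=value, ...), one argument or row to a line, values as JSON. jog_arm: Moves the arm, as the interface text tells. Its arguments: {"type":"object","properties":{"motion":{"type":"array"},"grip_force":{"type":"number"}},"required":["motion"]}

```bash
mkdir -p pics; ls
cat > h.py <<'E'
import numpy as np, cv2
from station import bot
from scipy.spatial.transform import Rotation as R
def cam(n):
    o=bot.get_obs(); p=bot.read_camera(n)
    if n=="wrist":
        W=np.eye(4); q=np.array(o["tool_rot"]); W[:3,:3]=R.from_quat(q[[1,2,3,0]]).as_matrix(); W[:3,3]=o["eef_pos"]
        p["W"]=W@np.array(p["tool_from_camera"])
    else: p["W"]=np.array(p["T"])
    return p
def at_z(p,xy,z):
    d=p["W"][:3,:3]@np.linalg.inv(p["camera_matrix"])@np.array([xy[0],xy[1],1.]); c=p["W"][:3,3]
    return c+d*(z-c[2])/d[2]
def proj(p,X):
    w=np.linalg.inv(p["W"])@np.append(X,1); u=p["camera_matrix"]@w[:3]; return u[:2]/u[2]
def save(p,n,crop=None,s=1):
    im=cv2.cvtColor(np.array(p["pixels"]),cv2.COLOR_RGB2BGR)
    if crop: im=im[crop[1]:crop[3],crop[0]:crop[2]]
    cv2.imwrite("pics/"+n,cv2.resize(im,None,fx=s,fy=s,interpolation=cv2.INTER_CUBIC))
E
python3 - <<'E'
from h import *
ps={n:cam(n) for n in("scene","side")}
im=[cv2.cvtColor(np.array(p["pixels"]),cv2.COLOR_RGB2BGR) for p in ps.values()]
Z=dict(pin_top=.036,thumb_rib=.027,mug_rim=.104,mug=.008,dripper=.113,cover_knob=.041,cover=0,lemon=0,flat_tin=0,kitchen_timer=0,stand=0)
for n,p in ps.items():
    save(p,n+"0.png",s=1.56)
    print(n,p["W"][:3,3].round(3))
    for k,z in Z.items():
        for r in bot.tip_of(k,p)[:3]: print(k,np.round(r["xy"],1),round(r["score"],2),at_z(p,r["xy"],z).round(3)[:2])
print(bot.get_obs())
E
```

```text
pics
scene [0.101 0.754 0.885]
thumb_rib [307.4 232.2] 0.87 [ 0.481 -0.   ]
mug_rim [193.3 210.5] 0.56 [0.748 0.18 ]
mug [193.5 225.9] 0.89 [0.78 0.16]
mug [245.6 231.6] 0.74 [0.639 0.087]
dripper [249.5 206.5] 0.6 [0.625 0.084]
cover_knob [160.8 294.5] 0.6 [0.657 0.404]
cover_knob [227.6 320.6] 0.57 [0.479 0.364]
cover [165.7 304.6] 0.73 [0.652 0.401]
cover [227.5 332.2] 0.55 [0.477 0.369]
lemon [308.4 167.4] 0.6 [ 0.656 -0.303]
lemon [249.3 206. ] 0.17 [ 0.703 -0.016]
flat_tin [359.6 173.7] 0.87 [ 0.491 -0.376]
kitchen_timer [278.  178.3] 0.54 [ 0.709 -0.188]
stand [306.8 239. ] 0.78 [0.48  0.001]
side [ 0.438 -1.035  0.738]
thumb_rib [219.  217.9] 0.68 [0.492 0.001]
thumb_rib [210. 177.] 0.66 [0.486 0.313]
thumb_rib [216.3 228.7] 0.5 [ 0.476 -0.06 ]
mug_rim [288.  177.1] 0.82 [0.765 0.097]
mug_rim [215.3 231.4] 0.69 [ 0.468 -0.178]
mug_rim [261.3 185.8] 0.64 [0.655 0.056]
mug [253.8 206. ] 0.65 [0.629 0.078]
mug [289.5 188.4] 0.63 [0.795 0.174]
dripper [253.1 183.2] 0.93 [0.627 0.066]
cover_knob [203.6 170.4] 0.66 [0.463 0.353]
cover_knob [243.9 156.5] 0.56 [0.654 0.45 ]
cover [20
[... 261 characters left out ...]
rray([ 1.10988795,  0.47701664,  0.02241376,  1.55537379, -0.01149729,
        1.1092544 , -0.0830904 ]), 'joint_vel': array([ 0.00120846,  0.00017954,  0.00098122,  0.00023399,  0.00053731,
       -0.00013816,  0.00042816]), 'joint_torque': array([ 2.00635477e-04, -5.96330059e+01,  1.60592336e+00, -2.81542397e+01,
        1.23154500e-02,  1.64156027e-03, -6.66013079e-06]), 'eef_pos': array([ 0.23325122, -0.63346625,  0.2313081 ]), 'tool_rot': array([3.64467911e-05, 9.84483039e-01, 1.75479753e-01, 1.19895327e-05]), 'contact_force': array([ 1.30967219, -1.24383384, -0.43600701]), 'torque': array([-0.03655005,  0.06536922,  0.03147972]), 'grasp_force': 0.0, 'gripper_width': 1.0034631810483206}
```

View pics/scene0.png

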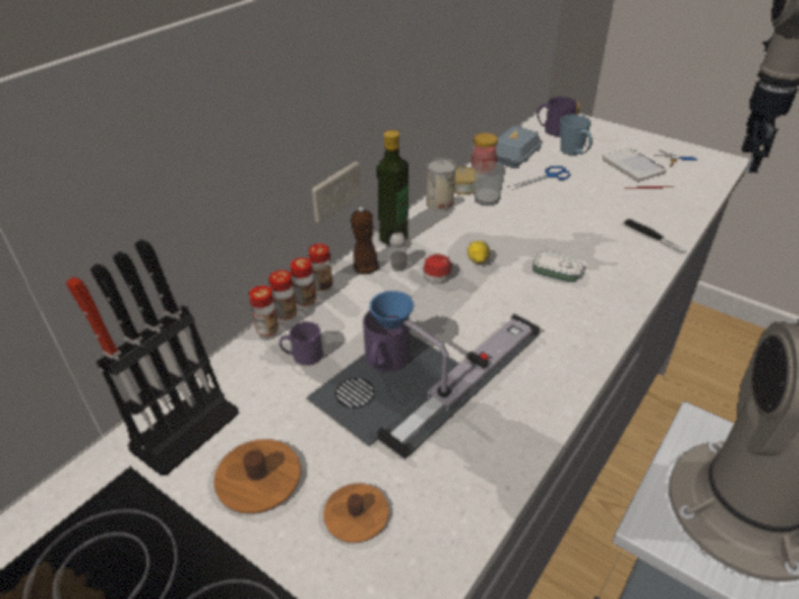

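View pics/side0.png

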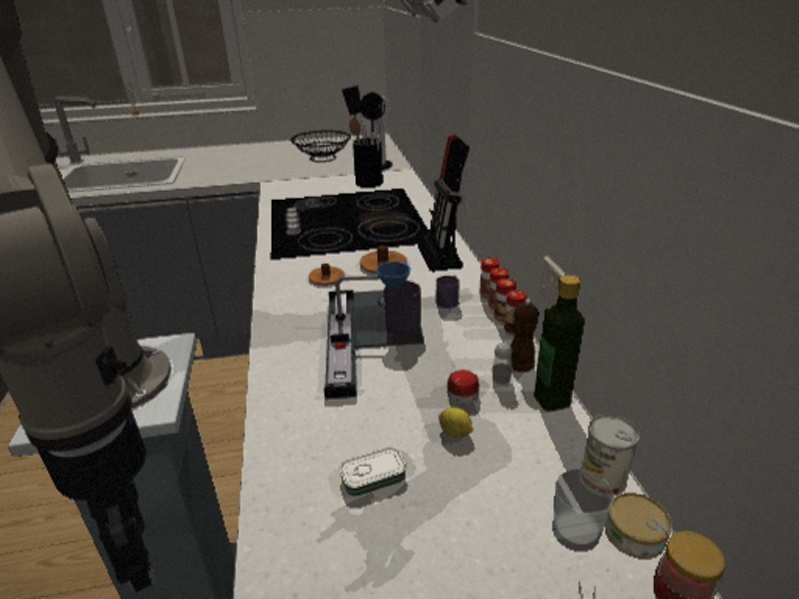

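Cover candidates in the scene image are the large disc at (161,297) and the small one at (228,325); I choose the small one. Mug candidates are the tall one under the dripper at (247,222) and the small one at (196,220); I choose the one under the dripper. The pin is at about (310,229). The tin is on the other side at (359,171), the timer at (280,171) and the lemon at (307,161). I'll move over the pin for a close view.

Emit:
jog_arm(
  motion=[
    [0,0,-0.18,40,-44,-10,0],
    [0,0,-0.36,80,-88,-20,0],
    [0,0,-0.54,120,-133,-30,0],
    [0,0,-0.72,160,-177,-40,0],
    [0,0,-0.9,200,-222,-50,0],
    [0,0,-1.08,240,-266,-60,0],
    [0,0,-1.22,280,-310,-70,0],
    [0,0,-1.22,320,-355,-70,0],
    [0,0,-1.22,360,-400,-70,0],
    [0,0,-1.22,390,-440,-70,0],
  ],
)

```text
t: 2.45
eef_pos: [0.4479, -0.0835, 0.3018]
tool_rot: [0.001, 0.706, 0.708, 0.0]
contact_force: [1.6, 0.0, -0.3]
gripper_width: -0.002
grasp_force: 0.0
```

Run:
```python
from h import *
p=cam("wrist"); o=bot.get_obs()
print(o["t"],o["eef_pos"],o["tool_rot"],np.array(p["tool_from_camera"]).round(3))
save(p,"w1.png",s=1.56)
for k,z in dict(pin_top=.036,thumb_rib=.027,mug_rim=.104,dripper=.113,cover_knob=.041,cover=0,stand=0).items():
    for r in bot.tip_of(k,p)[:3]: print(k,np.round(r["xy"],1),round(r["score"],2),at_z(p,r["xy"],z).round(4)[:2])
    for r in bot.spot_in(k,p)[:2]: print(' spot',k,np.round(r["xy"],1),round(r["score"],2),at_z(p,r["xy"],z).round(4)[:2])
```

```text
2.5 [ 0.44937408 -0.07653046  0.30213486] [4.80715070e-06 7.03203780e-01 7.10985608e-01 1.97692932e-03] [[ 0.001 -0.964 -0.268  0.068]
 [ 1.     0.001 -0.     0.001]
 [ 0.001 -0.268  0.964 -0.142]
 [ 0.     0.     0.     1.   ]]
pin_top [285.3 113.1] 0.42 [ 0.4822 -0.0208]
 spot pin_top [286.6 112.6] 0.54 [ 0.4841 -0.0201]
 spot pin_top [302.2  46.7] 0.38 [0.503  0.0674]
thumb_rib [287.6 102.5] 0.92 [ 0.4859 -0.0058]
 spot thumb_rib [301.5  45.5] 0.73 [0.5031 0.0708]
mug_rim [438.6  35. ] 0.8 [0.6478 0.0663]
 spot mug_rim [405.2  50.9] 0.71 [0.6124 0.0497]
 spot mug_rim [497.6   4.6] 0.7 [0.7074 0.0967]
dripper [424.1  20.1] 0.66 [0.6241 0.0786]
 spot dripper [301.   43.2] 0.67 [0.4912 0.0552]
cover [287.1 104.8] 0.36 [ 0.4877 -0.0086]
 spot cover [268.  304.2] 0.47 [ 0.4613 -0.3811]
 spot cover [406.7  50.7] 0.35 [0.6648 0.07  ]
stand [287.2 110.6] 0.7 [ 0.4881 -0.0175]
 spot stand [326.   58.8] 0.67 [0.5445 0.0583]
```

View pics/w1.png

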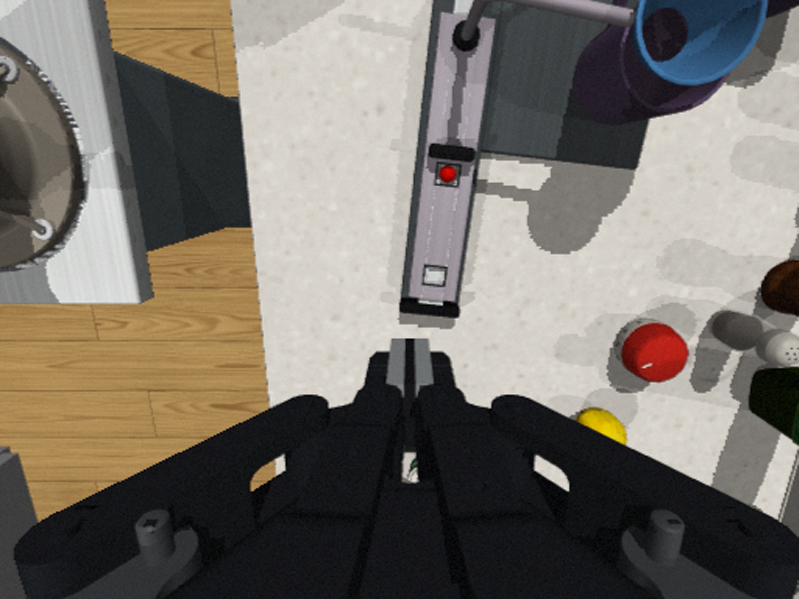

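The picture shows the pin at (287,111), the rib at (290,98), the second hole at (278,176) and the post foot at (298,24). I'll measure again now that the arm is at rest, to get the rail direction.

Run:
```python
from h import *
p=cam("wrist"); o=bot.get_obs()
print(o["t"],o["eef_pos"],o["tool_rot"])
im=np.array(p["pixels"]).astype(int)
m=(im[...,0]>150)&(im[...,1]<70)&(im[...,2]<70); m=m[:,:350]
n,l,s,c=cv2.connectedComponentsWithStats(m.astype(np.uint8)); print([(s[i],c[i]) for i in range(1,n) if s[i][4]>15])
for i in range(1,n):
    if s[i][4]>15: print(at_z(p,c[i],.034))
# white hole
g=im.min(2); sub=g[150:200,262:300]; print(sub[::2,::2])
save(p,"w2.png",(240,0,340,220),2.7)
r=bot.tip_of("thumb_rib",p)[0]; print(r,at_z(p,r["xy"],.027))
r=bot.tip_of("pin_top",p)[0]; print(r,at_z(p,r["xy"],.036))
```

```text
3.25 [ 0.44716745 -0.08595291  0.30130081] [ 2.83904238e-05  7.06511874e-01  7.07701187e-01 -1.08444322e-05]
[(array([284, 106,   8,   6,  44], dtype=int32), array([287.65909091, 108.40909091]))]
[ 0.48456997 -0.01681958  0.034     ]
[[ 53  61  87 147 147 153 146 149 144 150 155 154 153 150 147 151 150 150
   91]
 [ 57  59  85 147 152 155 146 149 148 151 155 154 147 150 146 149 148 149
   70]
 [ 63  61  99 144 146 152 143 152 147 151 153 152 147 151 145 150 152 141
   56]
 [ 58  61  96 149 149 152 143 151 148 151 154 150 152 164 151 150 153 136
   57]
 [ 59  61 126 154 149 147 143 151 144 149 154 149 152 151 146 148 151 129
   54]
 [ 57  58 127 145 149 151 146 150 148 150 154 151 148 144 152 149 148 123
   55]
 [ 60  57 143 146 150 147 148 147 146 151 154 151 151 145 145 151 149 106
   58]
 [ 60  68 145 144 150 149 147 146 150 152 149 148 161 144 146 153 146  91
   87]
 [ 60  72 145 148 150 148 147 143 149 149 149 143 158 143 145 154 145  71
  102]
 [ 64  83 142 146 150 119  47  57 111 118 147 136 150 143 147 148 138  53
  114]
 [ 62  82 144 147 152  87  99 119 115 120 113  78  37 14
[... 610 characters left out ...]
145 151 156 157 155 155 156 150 144 143 150 132  60 145
  171]
 [ 71 134 138 143 146 149 153 152 153 152 154 152 144 141 149 128  70 177
  182]
 [ 12   4  11  53 134 124 127 128 137 144 148 176 138 141 145 102  77 177
  179]
 [ 12  11  11  64 171 165 178 124 132 132 134 113  16  13  24  54  84 174
  174]
 [ 22  23  18  12  16  17  17  14   8  28  54  72   5   3   5  12  84 177
  175]
 [ 15  21  15  16  17  21  15  20  20  19  21  14  20  21  18  11  20 205
  205]
 [ 20  15  12   8  14  12  11  16  15  19  12  14  14   9  13  22  16 204
  207]]
{'xy': [292.8, 100.5], 'score': 0.9} [ 0.49245909 -0.00555947  0.027     ]
{'xy': [287.9, 109.5], 'score': 0.66} [ 0.48478292 -0.01835233  0.036     ]
```

View pics/w2.png

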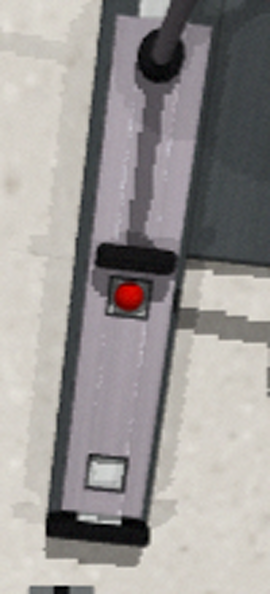

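Run:
```python
from h import *
p=cam("wrist")
f=lambda x,y,z:at_z(p,(240+x/2.7,y/2.7),z)[:2]
pin=f(128,297,.035); h=f(106,473,.027); post=f(160,58,.027); h1=f(128,299,.027)
L=[f(117,17,.027),f(64,515,.027)]; Rr=[f(211,25,.027),f(148,515,.027)]; rib=[f(97,265,.04),f(174,271,.04)]
print(pin,h1,h,post,L,Rr,rib)
for a,b in((h,h1),(h,post),(L[1],L[0]),(Rr[1],Rr[0])): d=b-a; print(np.linalg.norm(d),np.degrees(np.arctan2(d[1],d[0])))
s=cam("scene"); d=cam("side")
for n,q in(("scene",s),("side",d)):
  r=bot.tip_of("pin_top",q); print(n,[(x["xy"],x["score"],at_z(q,x["xy"],.036)) for x in r[:2]])
```

```text
[ 0.48419452 -0.01880411] [ 0.48493765 -0.01988046] [ 0.47478634 -0.11848191] [0.49786848 0.09818408] [array([0.47560328, 0.116376  ]), array([ 0.45024172, -0.14432816])] [array([0.52289126, 0.11298598]), array([ 0.50035826, -0.14416143])] [array([ 0.46694257, -0.00257562]), array([ 0.50768662, -0.00547398])]
0.09912262320722888 84.12193587138137
0.21789203390064077 83.91902835249002
0.2619348530048488 84.44369374052692
0.2581327657906379 84.99214772943974
scene []
side []
```

Emit:
jog_arm(
  motion=[
    [0,0,0.05,30,18,50,0],
    [0,0,0.1,66,37,100,0],
    [0,0,0.1,66,37,150,0],
    [0,0,0.1,66,37,200,0],
    [0,0,0.1,66,37,240,0],
    [0,0,0.1,66,37,240,0],
    [0,0,0.1,66,37,240,0],
    [0,0,0.1,66,37,240,0],
  ],
)

```text
t: 4.6
eef_pos: [0.4856, -0.0197, 0.0631]
tool_rot: [0.001, 0.741, 0.671, 0.001]
contact_force: [0.3, -1.0, 1.0]
gripper_width: -0.004
grasp_force: 0.0
```

Run:
```python
from h import *
p=cam("wrist"); o=bot.get_obs()
print(o["t"],o["eef_pos"],o["tool_rot"],o["contact_force"])
save(p,"w3.png",s=1.56)
im=np.array(p["pixels"]).astype(int)
m=((im[...,0]>110)&(im[...,1]<70)&(im[...,2]<70)); n,l,s,c=cv2.connectedComponentsWithStats(m.astype(np.uint8)); print([(s[i],c[i],at_z(p,c[i],.034)) for i in range(1,n) if s[i][4]>30])
print("tip px",proj(p,o["eef_pos"]))
for k in("pin_top","thumb_rib"):
  for r in bot.tip_of(k,p)[:2]: print(k,r,at_z(p,r["xy"],.036 if k=="pin_top" else .027))
```

```text
4.65 [ 0.48540115 -0.01984888  0.06299812] [0.00123665 0.74103562 0.67146371 0.0010785 ] [ 0.16750869 -0.47678466  0.59937741]
[(array([250, 202,  22,  15, 269], dtype=int32), array([260.12267658, 209.19702602]), array([ 0.48524123, -0.01680664,  0.034     ]))]
tip px [260.68480312 232.09149388]
pin_top {'xy': [260.7, 215.3], 'score': 0.82} [ 0.48527914 -0.02043446  0.036     ]
thumb_rib {'xy': [260.3, 189.9], 'score': 0.93} [ 0.4864692  -0.00537235  0.027     ]
```

View pics/w3.png

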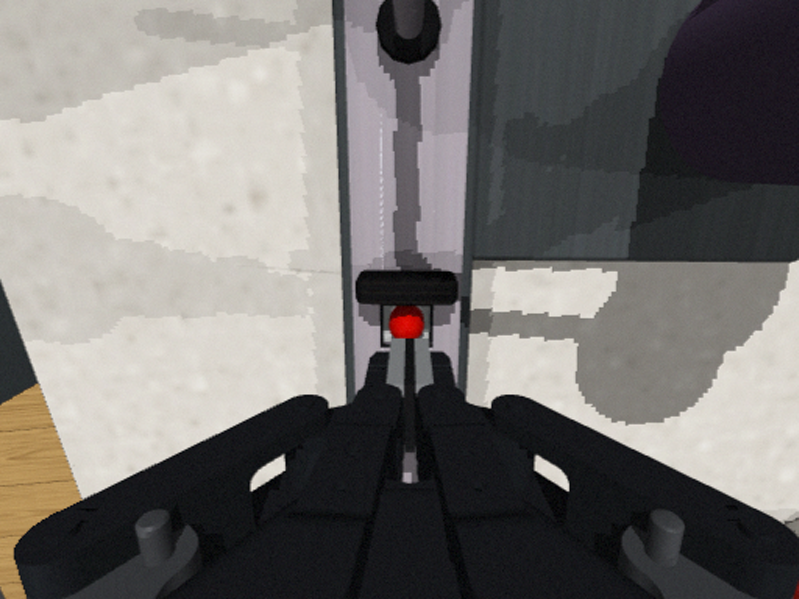

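The tip is lined up behind the rib and over the pin: pin at (260,208), rib at (260,185). Pressing down gently.

Emit:
jog_arm(
  motion=[
    [0,0,0,0,0,20,0],
    [0,0,0,0,0,28,0],
    [0,0,0,0,0,33,0],
    [0,0,0,0,0,36,0],
    [0,0,0,0,0,37,0],
    [0,0,0,0,0,37,0],
  ],
)

```text
t: 5.5
eef_pos: [0.4844, -0.0198, 0.0256]
tool_rot: [0.001, 0.741, 0.672, -0.0]
contact_force: [-5.1, -0.4, 15.9]
gripper_width: 0.0
grasp_force: 7.3
```

Emit:
jog_arm(
  motion=[
    [0,0,0,3,0,0,0],
    [0,0,0,7,0,0,0],
    [0,0,0,11,0,0,0],
    [0,0,0,16,0,0,0],
    [0,0,0,21,0,0,0],
  ],
)

```text
t: 6.12
eef_pos: [0.4863, -0.0018, 0.0252]
tool_rot: [0.001, 0.742, 0.671, -0.001]
contact_force: [-2.0, -6.9, 9.8]
gripper_width: 0.0
grasp_force: 7.2
```

Emit:
jog_arm(
  motion=[
    [0,0,0,6,0,0,0],
    [0,0,0,12,0,0,0],
    [0,0,0,20,0,-1,0],
    [0,0,0,28,0,-2,0],
    [0,0,0,36,0,-2,0],
    [0,0,0,44,0,-2,0],
    [0,0,0,52,0,-2,0],
    [0,0,0,60,0,-2,0],
    [0,0,0,66,0,-2,0],
    [0,0,0,69,0,-2,0],
  ],
)

```text
t: 7.38
eef_pos: [0.4933, 0.0677, 0.0269]
tool_rot: [0.001, 0.742, 0.671, -0.001]
contact_force: [-0.7, -6.8, 4.7]
gripper_width: -0.003
grasp_force: 7.9
```

Run:
```python
from h import *
p=cam("wrist"); o=bot.get_obs()
print(o["t"],o["eef_pos"],o["contact_force"])
save(p,"w4.png",s=1.2)
for k in("pin_top","thumb_rib"):
  for r in bot.tip_of(k,p)[:2]: print(k,r,at_z(p,r["xy"],.036 if k=="pin_top" else .027))
```

```text
7.425 [0.4934038  0.06833335 0.02693938] [-0.30481922 -1.91963347  5.16816234]
thumb_rib {'xy': [264.4, 215.7], 'score': 0.97} [0.49621972 0.0774975  0.027     ]
```

Emit:
jog_arm(
  motion=[
    [0,0,0,6,0,0,0],
    [0,0,0,11,0,0,0],
    [0,0,0,14,0,0,0],
    [0,0,0,15,0,0,0],
    [0,0,0,15,0,0,0],
  ],
)

```text
t: 8.15
eef_pos: [0.4952, 0.0853, 0.0269]
tool_rot: [0.0, 0.741, 0.672, 0.001]
contact_force: [0.2, -1.0, 5.8]
gripper_width: 0.003
grasp_force: 4.0
```

Run:
```python
from h import *
o=bot.get_obs(); print(o["eef_pos"],o["contact_force"])
out=[]
for n in("scene","side"):
  p=cam(n); c=proj(p,[.4848,-.019,.034]); print(n,c)
  x,y=int(c[0]),int(c[1]); im=cv2.cvtColor(np.array(p["pixels"]),cv2.COLOR_RGB2BGR)[y-40:y+40,x-50:x+50]; out.append(cv2.resize(im,None,fx=4,fy=4,interpolation=cv2.INTER_CUBIC))
  for k in("pin_top","thumb_rib"):
    for r in bot.tip_of(k,p)[:2]: print(k,r,at_z(p,r["xy"],.036 if k=="pin_top" else .027))
cv2.imwrite("pics/chk.png",np.hstack(out))
```

```text
[0.49523223 0.08525901 0.02692487] [ 0.20038028 -0.99482197  5.7876208 ]
scene [309.74958611 226.24956897]
pin_top {'xy': [307.4, 226.4], 'score': 0.39} [ 0.48911558 -0.01267642  0.036     ]
thumb_rib {'xy': [282.8, 251.9], 'score': 0.76} [0.49726228 0.10368822 0.027     ]
side [217.48373778 219.78445854]
pin_top {'xy': [239.7, 306.6], 'score': 0.53} [ 0.50128728 -0.4117716   0.036     ]
pin_top {'xy': [292.7, 276.7], 'score': 0.42} [ 0.65952376 -0.33907957  0.036     ]
thumb_rib {'xy': [218.4, 205.0], 'score': 0.7} [0.49810469 0.08523953 0.027     ]
```

View pics/chk.png

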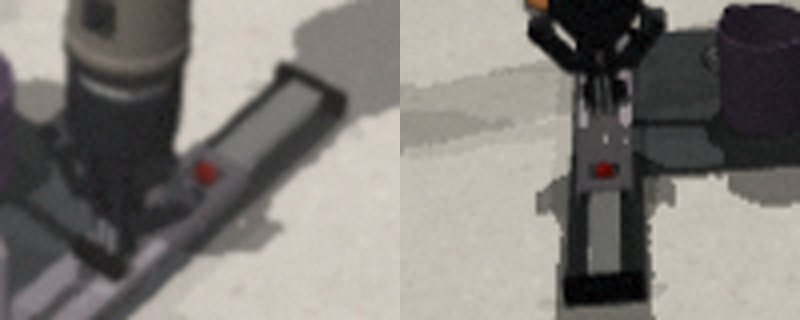

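Both views show the red pin in the next hole (crop positions 205,172 and 603,168). I'll nudge the carriage a little to confirm that it locks.

Emit:
jog_arm(
  motion=[
    [0,0,0,1,0,0,0],
    [0,0,0,2,0,0,0],
    [0,0,0,3,0,0,0],
    [0,0,0,3,0,0,0],
  ],
)

```text
t: 8.95
eef_pos: [0.4953, 0.0862, 0.0269]
tool_rot: [0.001, 0.741, 0.671, -0.0]
contact_force: [-0.1, -6.4, 9.5]
gripper_width: 0.001
grasp_force: 6.5
```

Emit:
jog_arm(
  motion=[
    [0,0,0,-4,0,0,0],
    [0,0,0,-6,0,-20,0],
    [0,0,0,-6,0,-70,0],
    [0,0,0,-30,0,-120,0],
    [0,0,0,-70,0,-170,0],
    [0,0,0,-120,0,-200,0],
    [0,0,0,-150,0,-230,0],
    [0,0,0,-150,0,-230,0],
    [0,0,0,-150,0,-230,0],
  ],
)

```text
t: 10.07
eef_pos: [0.4796, -0.0604, 0.2556]
tool_rot: [-0.001, 0.741, 0.672, -0.0]
contact_force: [-0.4, 0.5, 0.5]
gripper_width: 0.0
grasp_force: 0.0
```

Run:
```python
from h import *
p=cam("wrist"); o=bot.get_obs()
print(o["t"],o["eef_pos"],o["tool_rot"])
save(p,"w5.png",s=1.56)
for k,z in dict(pin_top=.036,thumb_rib=.027,mug_rim=.104,dripper=.113,mug=.008).items():
    for r in bot.tip_of(k,p)[:3]: print(k,np.round(r["xy"],1),round(r["score"],2),at_z(p,r["xy"],z).round(4)[:2])
```

```text
10.125 [ 0.479376   -0.05999279  0.25528708] [-8.53983669e-04  7.40162613e-01  6.72427308e-01 -3.04355377e-04]
pin_top [263.8 129.9] 0.42 [ 0.486  -0.0189]
thumb_rib [266.1  38.7] 0.63 [0.4993 0.0907]
mug_rim [415.   27.7] 0.96 [0.6416 0.069 ]
mug [373.1  36.9] 0.95 [0.6385 0.0838]
```

View pics/w5.png

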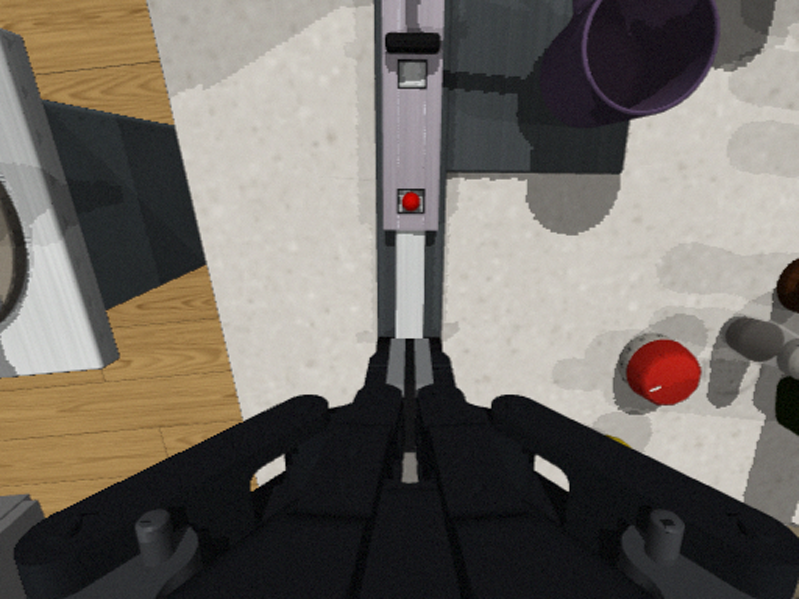

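The pin stands centred in the next hole at (263,129), and the mug rim is at about (417,32). Next I go to the cover.

Emit:
jog_arm(
  motion=[
    [0,0,0,60,-5,0,50],
    [0,0,0,120,-10,0,50],
    [0,0,0,180,-20,0,50],
    [0,0,0,240,-25,0,50],
    [0,0,0,300,-30,0,50],
    [0,0,0,340,-34,0,50],
    [0,0,0,340,-34,0,50],
    [0,0,0,340,-34,0,50],
    [0,0,0,340,-34,0,50],
  ],
)

```text
t: 11.5
eef_pos: [0.4798, 0.2786, 0.256]
tool_rot: [0.0, 0.742, 0.671, -0.0]
contact_force: [0.4, -0.1, -1.1]
gripper_width: 0.585
grasp_force: 0.0
```

Run:
```python
from h import *
p=cam("wrist"); o=bot.get_obs()
print(o["t"],o["eef_pos"],o["tool_rot"],o["q"])
save(p,"w6.png",s=1.56)
for k,z in dict(cover_knob=.041,cover=0,mug_rim=.104,dripper=.113).items():
    for r in bot.tip_of(k,p)[:3]: print(k,np.round(r["xy"],1),round(r["score"],2),at_z(p,r["xy"],z).round(4)[:2])
```

```text
11.55 [0.4798225  0.27869065 0.25617515] [ 3.43009708e-04  7.41632815e-01  6.70805918e-01 -2.65557035e-04] [-0.04263079  0.34416522 -0.74113427  1.77836981  0.25680338  1.11852276
 -0.96835931]
cover_knob [257.3  93.9] 0.97 [0.4827 0.3651]
cover_knob [398.2  43.9] 0.71 [0.6566 0.405 ]
cover [378.9  52.3] 0.73 [0.6506 0.404 ]
cover [258.4  97.9] 0.72 [0.4832 0.3618]
cover [286.5 276.3] 0.51 [0.501  0.0711]
mug_rim [489.7 237.5] 0.8 [0.7431 0.1722]
mug_rim [402.2 314. ] 0.72 [0.6434 0.0719]
dripper [402.2 245.1] 0.97 [0.6348 0.1777]
```

View pics/w6.png

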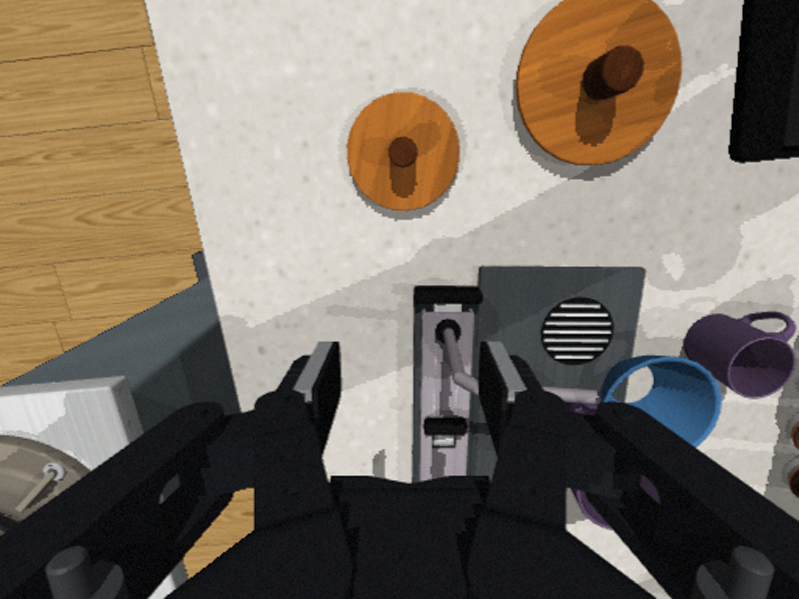

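The small cover's knob is at (258,97) in this picture and the large look-alike's at (398,44). Now descend and grasp the small one.

Emit:
jog_arm(
  motion=[
    [0,0,0,42,-3,40,50],
    [0,0,0,85,-5,80,50],
    [0,0,0,85,-5,130,50],
    [0,0,0,85,-5,180,50],
    [0,0,0,85,-5,220,50],
    [0,0,0,85,-5,237,50],
    [0,0,0,85,-5,237,50],
    [0,0,0,85,-5,237,50],
  ],
)

```text
t: 12.75
eef_pos: [0.4838, 0.3662, 0.0211]
tool_rot: [0.0, 0.741, 0.672, 0.001]
contact_force: [0.2, 0.7, 0.1]
gripper_width: 0.585
grasp_force: 0.0
```

Run:
```python
from h import *
p=cam("wrist"); o=bot.get_obs()
print(o["t"],o["eef_pos"],o["tool_rot"],o["contact_force"])
for r in bot.tip_of("cover_knob",p)[:2]: print(r,at_z(p,r["xy"],.041))
save(p,"w7.png",s=1.2)
```

```text
12.8 [0.48383476 0.36621159 0.02119112] [1.09453196e-04 7.40988977e-01 6.71515340e-01 1.57204597e-03] [-0.69807569  0.92000926 -0.56289094]
{'xy': [259.1, 256.8], 'score': 0.94} [0.48246871 0.36207633 0.041     ]
```

View pics/w7.png

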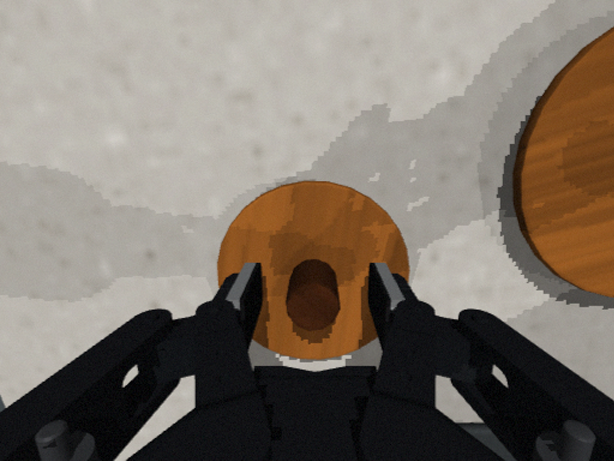

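The knob lies between the pads at (260,257), about 4 mm behind the pad centre. I'll correct that and grip.

Emit:
jog_arm(
  motion=[
    [0,0,0,-4,-1,2,50],
    [0,0,0,-4,-1,3,50],
    [0,0,0,-4,-1,3,20],
    [0,0,0,-4,-1,3,10],
    [0,0,0,-4,-1,3,10],
    [0,0,0,-4,-1,3,10],
    [0,0,0,-4,-1,3,10],
  ],
  grip_force=40,
)

```text
t: 13.72
eef_pos: [0.4815, 0.3616, 0.0166]
tool_rot: [0.0, 0.741, 0.672, 0.0]
contact_force: [-0.6, -0.1, 4.4]
gripper_width: 0.265
grasp_force: 39.3
```

Gripped: 22.6 mm opening at 39 N. I lift and fly past the mug to measure its rim once more.

Emit:
jog_arm(
  motion=[
    [0,0,0,0,0,-30,10],
    [0,0,0,0,0,-85,10],
    [0,0,0,0,0,-140,10],
    [0,0,0,0,0,-190,10],
    [0,0,0,0,0,-235,10],
    [0,0,0,-20,10,-250,10],
    [0,0,0,-70,35,-250,10],
    [0,0,0,-120,60,-250,10],
    [0,0,0,-170,85,-250,10],
    [0,0,0,-220,110,-250,10],
  ],
)

```text
t: 14.98
eef_pos: [0.5694, 0.1297, 0.2658]
tool_rot: [-0.0, 0.741, 0.672, -0.0]
contact_force: [1.0, 0.3, -1.2]
gripper_width: 0.264
grasp_force: 39.3
```

Emit:
jog_arm(
  motion=[
    [0,0,0,-50,25,0,10],
    [0,0,0,-100,50,0,10],
    [0,0,0,-150,75,0,10],
    [0,0,0,-174,88,0,10],
    [0,0,0,-174,88,0,10],
    [0,0,0,-174,88,0,10],
    [0,0,0,-174,88,0,10],
  ],
)

```text
t: 15.85
eef_pos: [0.6394, -0.0481, 0.2664]
tool_rot: [-0.0, 0.74, 0.673, 0.0]
contact_force: [0.3, -0.4, -0.6]
gripper_width: 0.266
grasp_force: 39.3
```

Run:
```python
from h import *
p=cam("wrist"); o=bot.get_obs()
print(o["t"],o["eef_pos"],o["tool_rot"],o["gripper_width"])
save(p,"w8.png",s=1.56)
for k,z in dict(mug_rim=.104,dripper=.113,mug=.008).items():
    for r in bot.tip_of(k,p)[:3]: print(k,np.round(r["xy"],1),round(r["score"],2),at_z(p,r["xy"],z).round(4)[:2])
f=lambda x,y,z=.104:at_z(p,(x/1.5625,y/1.5625),z)[:2].round(4)
np.save("/tmp/W.npy",p["W"])
```

```text
15.9 [ 0.63953189 -0.0483391   0.26643923] [-1.22198951e-04  7.40046274e-01  6.72555932e-01  1.26915989e-04] 0.26268503566205514
dripper [251.8  58.3] 0.48 [0.6406 0.0697]
mug [251.3  60.4] 0.57 [0.6375 0.0851]
```

View pics/w8.png

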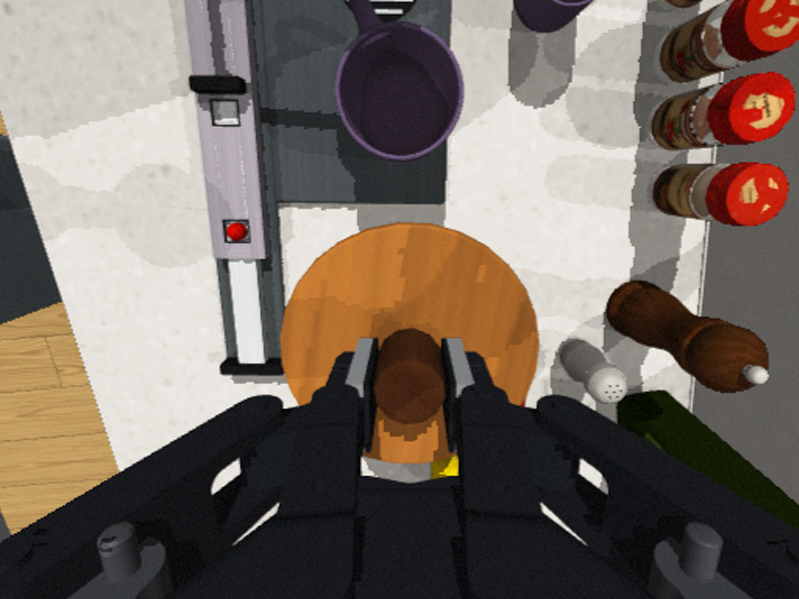

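The mug rim spans (214..296, 14..102), which puts its centre at about (0.643, 0.070), in line with the earlier readings. Now over the mug and down to just above it.

Emit:
jog_arm(
  motion=[
    [0,0,0,50,-3,0,10],
    [0,0,0,100,-7,0,10],
    [0,0,0,118,-8,20,10],
    [0,0,0,118,-8,60,10],
    [0,0,0,118,-8,100,10],
    [0,0,0,118,-8,125,10],
    [0,0,0,118,-8,138,10],
    [0,0,0,118,-8,138,10],
    [0,0,0,118,-8,138,10],
  ],
)

```text
t: 17.18
eef_pos: [0.6443, 0.0685, 0.1297]
tool_rot: [0.001, 0.741, 0.672, 0.001]
contact_force: [0.8, 0.3, 0.1]
gripper_width: 0.266
grasp_force: 39.4
```

Emit:
jog_arm(
  motion=[
    [0,0,0,1,-1,4,10],
    [0,0,0,1,-1,8,10],
    [0,0,0,1,-1,11,10],
    [0,0,0,1,-1,13,10],
    [0,0,0,1,-1,14,10],
    [0,0,0,1,-1,14,10],
  ],
)

```text
t: 17.92
eef_pos: [0.6425, 0.0691, 0.1147]
tool_rot: [0.0, 0.741, 0.672, -0.0]
contact_force: [-2.1, -1.1, 3.2]
gripper_width: 0.266
grasp_force: 39.6
```

Contact at the expected seating height. Release and rise.

Emit:
jog_arm(
  motion=[
    [0,0,0,0,0,0,32],
    [0,0,0,0,0,0,45],
    [0,0,0,0,0,0,45],
    [0,0,0,0,0,-20,45],
    [0,0,0,0,0,-60,45],
    [0,0,0,-20,0,-110,45],
    [0,0,0,-70,0,-150,45],
    [0,0,0,-120,0,-150,45],
    [0,0,0,-120,0,-150,45],
    [0,0,0,-120,0,-150,45],
  ],
)

```text
t: 19.18
eef_pos: [0.6308, -0.0496, 0.2653]
tool_rot: [0.0, 0.741, 0.672, 0.001]
contact_force: [0.3, 0.2, 0.7]
gripper_width: 0.527
grasp_force: 0.0
```

Run:
```python
from h import *
p=cam("wrist"); o=bot.get_obs()
print(o["t"],o["eef_pos"],o["contact_force"])
s=cam("side"); a=cv2.resize(np.array(p["pixels"])[0:250,80:400],None,fx=1.2,fy=1.2); x,y=253,195
b=cv2.resize(np.array(s["pixels"])[y-38:y+37,x-50:x+50],None,fx=4,fy=4,interpolation=cv2.INTER_CUBIC)
cv2.imwrite("pics/fin.png",cv2.cvtColor(np.hstack([a,b]),cv2.COLOR_RGB2BGR))
for k,z in dict(mug_rim=.104,cover_knob=.140,cover=.099,pin_top=.036,thumb_rib=.027).items():
  for q in(p,s):
    for r in bot.tip_of(k,q)[:2]: print(k,np.round(r["xy"],1),round(r["score"],2),at_z(q,r["xy"],z).round(4)[:2])
```

```text
19.225 [ 0.63081526 -0.04858047  0.26505448] [-0.26737837  0.18073893 -0.05081371]
mug_rim [262.2 183.8] 0.96 [0.6613 0.0699]
mug_rim [284.9 177.7] 0.52 [0.7528 0.0956]
cover_knob [258.4  46.8] 0.98 [0.6399 0.0723]
cover_knob [256.5 176.3] 0.88 [0.6401 0.0648]
cover_knob [246.  161.3] 0.74 [0.6243 0.1942]
cover [260.1  57.6] 0.73 [0.641  0.0702]
cover [254.2 184.3] 0.58 [0.6339 0.0817]
cover [241.5 167.9] 0.45 [0.6097 0.2234]
pin_top [154.6 149.5] 0.58 [ 0.4854 -0.0207]
pin_top [254.1 177.5] 0.2 [0.6636 0.2482]
thumb_rib [149.6  60. ] 0.84 [0.4988 0.0935]
thumb_rib [219.3 202.9] 0.7 [0.5029 0.099 ]
```

View pics/fin.png

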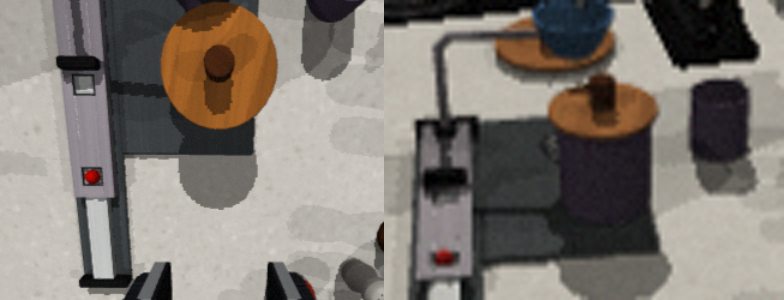

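The cover sits level and centred on the mug, and the pin stands up in the next hole. The arm is clear, so I hand in.

```bash
python3 -c "
from station import bot; print(bot.hand_in())"
```

```text
the job is handed in; nothing more can be done
None
```

Job handed in at about 19 s of the 58 s: the last pictures show the pin up in the next hole and the cover level and centred on the mug, but the judge returned no result.

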